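Unlock the curd keeper and hold its lid open

TASK

Open the blue curd keeper so that the seller can take the curd disc out: with the lid still shut, twist the orange cap on it anticlockwise (seen from above) as far as it goes, then raise the lid with the fingers to 60 degrees from shut and hold it there. The lid falls shut by itself, so finish while still holding it steady at 60 degrees. Leave the curd disc in the keeper and do not disturb the other goods on the table.

Things in the scene. Friction and masses are not known exactly. Their poses are not given: they have to be found in the camera images.
- keeper: Open blue plastic tub, 155 (x) x 200 (y) x 90 mm high, walls and floor 5 mm, fixed to the table. Origin: centre of its underside, on the table. Its own -x side is the front, which faces the robot, turned by up to 0.35 rad; the lid is hinged along the top of its back (+x) side.
- keeper_lid (a joint): Lid angle in rad: 0 shut (level), grows as the front rises, stop at 1.4; 60 degrees is 1.047. White frame with greyish clear window, 155 x 200 x 10 mm, 0.3 to 0.5 kg; no stay, falls shut from any angle when let go. While the cap is locked, a tongue under a ledge of the tub keeps the lid shut.
- lid_hinge (a point): Point on the hinge axis, middle of the tub's back edge, 90 mm above the table. The hinge axis is the keeper's y axis. Its axes turn with the lid: -x runs along the lid to its front, z out of its top (top face 10.5 mm along z).
- lid_grip (a point): Centre of the black grip bar: round, 20 mm thick, 40 mm long along the keeper's y, 34 mm before the lid's front edge, in the middle (189 mm from the hinge along -x, 5.5 mm along z); 95.5 mm above the table when shut, 256 mm at 60 degrees. An 18 mm wide neck joins it to the lid: take it across its flat ends, where it can pivot between the fingers. Free space all round. Axes as lid_hinge.
- cap_top (a point): Centre of the top of the orange ribbed screw cap: 44 mm diameter, 26 mm high, on the lid 30 mm behind its front edge, in the middle; with the lid shut its top is 127 mm and the lid's top face 100.5 mm above the table. It turns about the lid's normal (z). A black pointer line on it points to the front (-x) when locked.
- cap (a joint): Turn of the cap in rad: 0 locked (starts between 0 and 0.25), grows anticlockwise seen from above, stop at 1.4 (unlocked); the tongue is clear beyond about 1.0. Stays where it is left; turning takes about 0.05 N m. Captive: it does not lift off the lid and rides up with it.
- curd: Pale pressed curd disc with fluted rim, 112 mm across, 35 mm high, lying in the keeper. Origin: centre of its underside.
- tub: Round tub of yellow butterfat with lid, 118 mm across, 46 mm high, on the right. Origin: centre of its underside. Bystander.
- cup_a: Clear cup of yellow butterfat, 74 mm across, 88 mm high, on the left. Origin: centre of its underside. Bystander.
- cup_b: Clear cup of yellow butterfat, 74 mm across, 80 mm high, on the right near the front. Origin: centre of its underside. Bystander.
- curd_out: Pale curd disc with fluted rim, 116 mm across, 35 mm high, lying on the table on the left. Origin: centre of its underside. Bystander.
- tape: Roll of brown tape lying flat, 96 mm across, 48 mm high, front left. Origin: centre of its underside. Bystander.
- ink: Small white and pink ink bottle with black cap, 33 mm across, 62 mm high, left. Origin: centre of its underside. Bystander.

How it is judged:
On the way:
1. the cap is turned anticlockwise to 1.2 rad or more while the lid is still shut (value of joint cap above 1.2 rad and value of joint keeper_lid below 0.06 rad), for 0.1 s.
At the end, for the whole second after the job is handed in: The lid is held by the fingers (more than 0.5 N on it) at 60 degrees from shut, within 6 degrees (0.942 to 1.152 rad), steady (under 0.1 rad/s), the cap still unlocked (over 1.0 rad), and the curd disc lies in the keeper (value of joint keeper_lid between 0.942 and 1.152 rad and velocity of joint keeper_lid between -0.1 and 0.1 rad/s and contact force between the fingers and keeper above 0.5 N and value of joint cap above 1 rad and horizontal distance between curd and keeper below 0.06 m and height (world z) of curd below 0.03 m); the arm keeps its last pose, push and grip.
It fails at once if the lid is raised before the cap is unlocked (value of joint keeper_lid above 0.15 rad and value of joint cap below 0.8 rad).
It fails at once if a bystander is moved more than 2 cm (distance of any of tub, cup_a, cup_b, curd_out, tape, ink from where it was at the start of the episode above 0.02 m).
It also fails if it takes over 48 s, if anything falls off the work surface, if the arm or the gripper's body presses on something with over 40 N, if the wrist force passes 120 N, or if a joint passes its speed limit or range.

ROBOT

A 7-joint arm with a two-finger parallel gripper is mounted at the origin on a cart in front of the work surface, level with it; the furniture and walls round the work are solid. World frame = base frame: x ahead of the robot, y to its left, z up, the work surface at z = 0. Lengths are in m, angles in rad, forces in N, time in s.
With the tool pointing down it reaches from about 0.425 to 0.925 m from the base axis. Payload 6.8 kg.
Tool frame: the origin (TCP) lies on the centre line of the jaws, within the pads' length; the fingertips stand 14 mm ahead of it and the grasp point (between the pads) lies 5 mm behind it (r.tips_ahead is the distance from the TCP to the fingertips, in m); z points along the fingers, y is the line along which they close (so a half turn about z gives the same grasp; the last joint's range is limited). The gripper opens to 85 mm and grips with 20 to 120 N. Pads are 22 mm wide; open, the fingers measure 114 mm over their backs; the gripper's body (76 mm by 85 mm) begins 54 mm behind the grasp point. The pads swing forward as they close: fully open they stand 13 mm farther back than shut.
Start: joints at [-1.286, 0.477, 0.022, 1.555, -0.011, 1.109, -0.083], TCP at [0.258, 0.624, 0.245] pointing down, gripper open.
Joint ranges: [-2.96, 2.96], [-0.34, 2.1], [-1.41, 1.46], [0.24, 2.44], [-1.37, 4.51], [0.17, 1.92], [-2.96, 2.96]. Speed limits (rad/s): [2.39, 2.39, 3.14, 3.14, 3.14, 3.14, 3.14].

INTERFACE

Orientations are given as a rotation vector (axis times angle).
In Python, from bench import r, eyes gives the robot as it stands.
- The arm moves only by the tool step_arm, never from a script. Its argument "rows" is a list of rows, each a list of 6 numbers: the shift along the world's x, y, z in units of 60 cm (1.0 is 60 cm), then the turn, a rotation vector about the world's x, y, z in units of pi rad (1.0 is pi rad). In form: [[x, y, z, rx, ry, rz], ...]. A call has 1 to 5 rows; each row is the pose to reach, as a shift and turn from the pose commanded when the call began, turning the shorter way round; what a row does not reach only later rows make up. A row lasts 1/12 s, in which the tool goes at most 41.7 mm and 7.16 degrees, less where a joint would pass 70% of its speed; a pose out of reach is approached as far as the arm can. A call with a number of a shift or a turn outside -1 to 1 is refused whole. A call with a gripper value outside its range is refused whole. "jaw" is the closure, from 0 (fully open) to 1 (shut), set as the call begins (left out, the last holds). The fingers move at their own pace and stop on an object; "squeeze" is the grip in N (left out, the last holds). Time passes only in rows, so rows that repeat a pose let the fingers close. It gives the time, the measured TCP pose, the force, the opening and the grip force at its end, in the units of the state.
- r.get_obs(): the state, without advancing time (a new reading comes with each control period).
- eyes.grab_frame(name): name is "scene" or "side" or "wrist"; returns the picture (400x640x3 uint8, red, green, blue); there is no depth.
- eyes.camera_info(name): a dict with "mtx" (3x3 intrinsics, pixels), "extrinsics" (4x4, takes a point from camera to world coordinates); the wrist camera has in their place "tool_from_camera" (4x4, takes a point from camera to tool coordinates, whose origin is the TCP and whose axes are the flange's). Camera axes: x right, y down, z forward; pixel columns grow to the right and rows downward; lengths in m; the calibration is good to about 2 mm. A picture is of the moment at which its call begins: read the wrist's pose just before it. camera_info takes no time and is no camera call.
- r.hand_in(): hands the job in; it is judged then, once.
The state is a dict: "clock": time; "joints": joint angles; "qvel": joint speeds; "tau": joint torques, N m; "tcp_pos": TCP position; "orientation": TCP orientation; "contact_force": force on the tool from outside, world axes, zero at the start; "moment": the same for the moment, N m; "grip_width": finger opening in m; "gripper_force": force on a finger pad.
Only numpy, scipy, OpenCV 4.12 (cv2) and the standard library are available. Lean on these libraries where they do the work, as an engineer would, in place of code of your own. Each camera call takes 0.05 s, during which the arm holds its last target. There are 200 camera calls.

## Working session

There is one attempt and no reset: what is moved stays moved. The work goes in short steps, Python scripts to look and compute and a tool call to move; the robot and the scene stay as the last step left them, time stands still between calls to the robot, and variables do not carry over. Pictures are saved under pics/ and viewed, at most 10 in all, crops included, and the job is handed in when it is done.

Besides the shell and the picture viewer there is one more tool, called after "Request:" as name([rows], argument=value, ...), one row to a line, values as JSON. step_arm: Moves the arm, as the interface text tells. Shifts and turns lie within -1 to 1; 1 stands for 60 cm of shift or pi rad of turn. Its arguments: {"type":"object","properties":{"rows":{"type":"array"},"jaw":{"type":"number"},"squeeze":{"type":"number"}},"required":["rows"]}

```bash
ls; mkdir -p pics; python3 - <<'E'
from bench import r, eyes
import cv2
o=r.get_obs(); print(o, r.tips_ahead)
for n in ("scene","side"):
    im=eyes.grab_frame(n); cv2.imwrite(f"pics/{n}0.png",im[:,:,::-1])
    c=eyes.camera_info(n); print(n,c["mtx"],c["extrinsics"])
print(eyes.camera_info("wrist"))
E
```

```text
pics
{'clock': 0.0, 'joints': array([-1.28611332,  0.47778555,  0.02232707,  1.55646068, -0.01149245,
        1.10931451, -0.08308799]), 'qvel': array([ 1.85305121e-03, -3.17879373e-04, -1.15321591e-03, -3.23301014e-05,
        1.21206378e-03, -5.66892942e-04, -2.11737516e-03]), 'tau': array([ 7.23651337e-04, -5.96459091e+01,  1.60765573e+00, -2.81192422e+01,
        1.24157500e-02,  9.33847041e-03,  8.92821731e-06]), 'tcp_pos': array([0.25815064, 0.62306146, 0.24433132]), 'orientation': array([-6.12905673e-01, -3.08099681e+00,  2.86881681e-03]), 'contact_force': array([ 0.19366653,  0.0596461 , -0.1566987 ]), 'moment': array([ 0.01734901, -0.01753462,  0.01176121]), 'gripper_force': 0.0, 'grip_width': 0.08561719758702371} 0.014
scene [[401.31437045   0.         314.79572786]
 [  0.         401.31437045 194.54989977]
 [  0.           0.           1.        ]] [[ 0.89887745 -0.24960042  0.36016518  0.07146719]
 [-0.43764796 -0.4701113   0.76645916 -0.88786548]
 [-0.0219908  -0.84657841 -0.53180956  0.82481253]
 [ 0.          0.          0.          1.        ]]
side [[493.06295763   0.         321.5500809 ]
 [  0.         493.06295763 197.76165828]
 [  0.           0.           1.        ]] [[ 0.06815536  0.77024897 -0.63409098  1.57837698]
 [ 0.99764501 -0.04771237  0.0492744   0.06519728]
 [ 0.00769957 -0.63595601 -0.7716869   1.38224499]
 [ 0.          0.          0.          1.        ]]
{'mtx': array([[313.33142098,   0.        , 322.62499811],
       [  0.        , 313.33142098, 200.29407794],
       [  0.        ,   0.        ,   1.        ]]), 'tool_from_camera': array([[ 1.45573116e-04, -9.58643546e-01, -2.84609435e-01,
         7.15247603e-02],
       [ 9.99999833e-01,  2.98528570e-04, -4.94043338e-04,
        -5.80530206e-04],
       [ 5.58575505e-04, -2.84609316e-01,  9.58643430e-01,
        -1.29459279e-01],
       [ 0.00000000e+00,  0.00000000e+00,  0.00000000e+00,
         1.00000000e+00]])}
```

View pics/scene0.png

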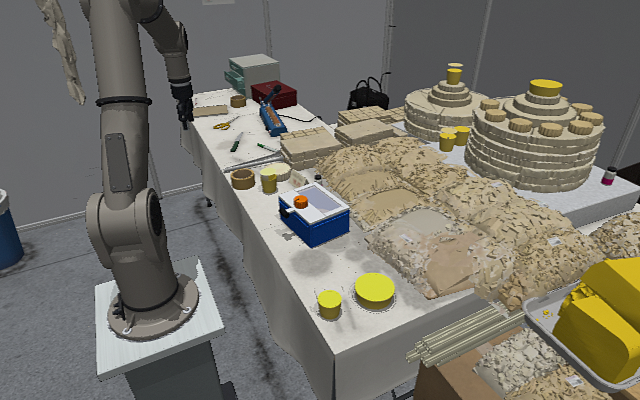

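View pics/side0.png

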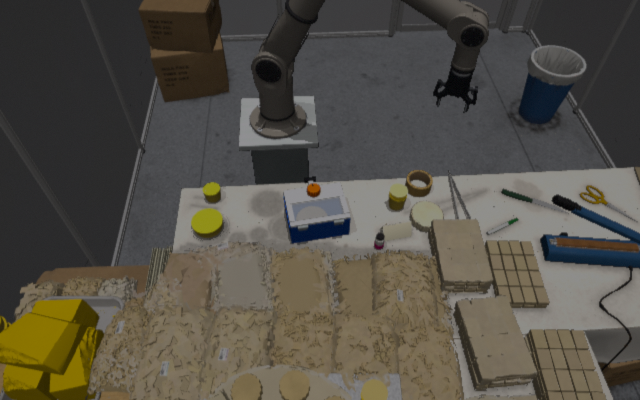

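Scene: keeper at about (315,215) px, cap (301,201). Side: keeper (317,212), cap (313,189), grip bar (309,180). The goods near it are the cup and tape on the left and the tub and cup on the right. Next I'll enlarge both.

```bash
python3 - <<'E'
import cv2,numpy as np
a=cv2.imread("pics/scene0.png")[175:250,270:360]; b=cv2.imread("pics/side0.png")[170:245,275:365]
z=lambda i:cv2.resize(i,None,fx=6.6,fy=6.6,interpolation=cv2.INTER_CUBIC)[:300*2]
a=cv2.resize(a,(720,600),interpolation=cv2.INTER_CUBIC);b=cv2.resize(b,(720,600),interpolation=cv2.INTER_CUBIC)
cv2.imwrite("pics/ca.png",a);cv2.imwrite("pics/cb.png",b)
E
```

```text
(no output)
```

View pics/ca.png

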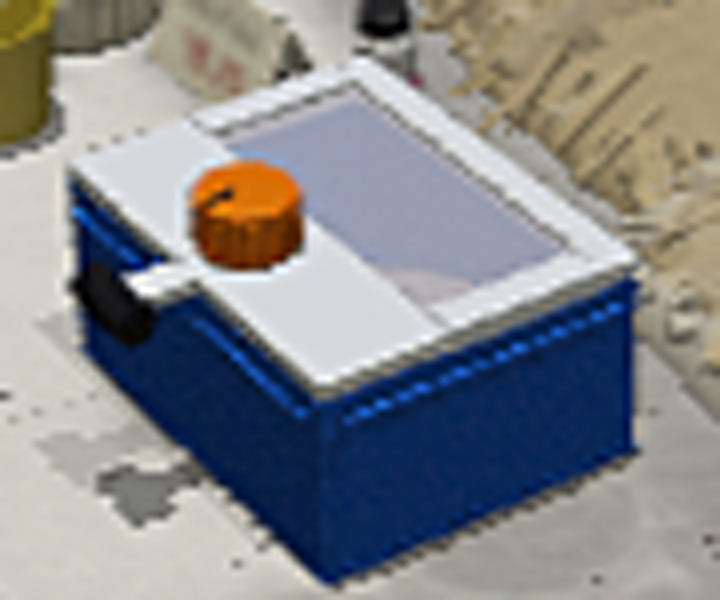

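View pics/cb.png

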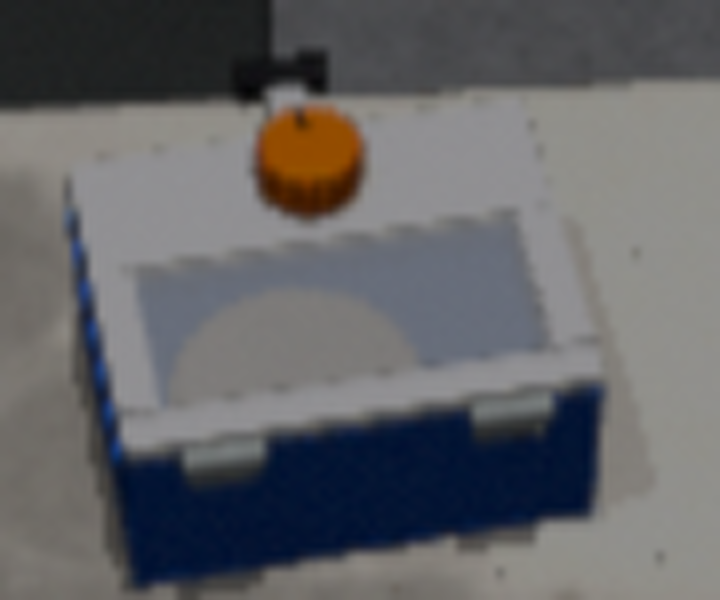

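```bash
cat > h.py <<'E'
import numpy as np
from scipy.spatial.transform import Rotation as R
from scipy.optimize import least_squares
from bench import r, eyes
def proj(cam,P):
    c=eyes.camera_info(cam); E=np.linalg.inv(c["extrinsics"]); p=np.atleast_2d(P)@E[:3,:3].T+E[:3,3]; p=p@np.array(c["mtx"]).T
    return p[:,:2]/p[:,2:]
def onz(cam,uv,z):
    c=eyes.camera_info(cam); T=c["extrinsics"]; d=T[:3,:3]@np.linalg.solve(c["mtx"],[*uv,1]); return T[:3,3]+d*(z-T[2,3])/d[2]
def kw(k,P): return R.from_euler('z',k[2]).apply(P)+[k[0],k[1],0]
E
python3 - <<'E'
from h import *
S=[[-77.5,100,100.5,70,165],[-77.5,-100,100.5,322,390],[77.5,-100,100.5,637,258],[77.5,100,100.5,362,58],[-47.5,0,127,245,188],[-77.5,-100,0,332,582],[77.5,-100,0,632,452],[-111.5,0,95.5,112,302]]
D=[[-77.5,-100,100.5,70,178],[-77.5,100,100.5,525,100],[77.5,-100,100.5,122,415],[77.5,100,100.5,598,345],[-47.5,0,127,310,145],[77.5,-100,0,135,585],[77.5,100,0,592,515],[-111.5,0,95.5,282,75]]
S=np.array(S,float);D=np.array(D,float)
px=lambda a,o:(a[:,3:]+.5)/8-.5+o
def f(k):return np.r_[(proj("scene",kw(k,S[:,:3]/1e3))-px(S,[270,175])).ravel(),(proj("side",kw(k,D[:,:3]/1e3))-px(D,[275,170])).ravel()]
s=least_squares(f,[.6,0,0],loss='soft_l1',f_scale=.5);k=s.x
print(k,np.round(f(k).reshape(-1,2),1).tolist())
for n,P in dict(grip=[-.1115,0,.0955],cap=[-.0475,0,.127],hinge=[.0775,0,.09]).items():print(n,kw(k,[P]))
for cam,o,t in(("scene",[270,175],[200,207]),("side",[275,170],[300,118])):
    c=kw(k,[[-.0475,0,.127]])[0]; c0=[245,188] if cam=="scene" else [310,145]
    g=lambda q:onz(cam,(np.array(q)+.5)/8-.5+o,.127)
    d=g(t)-g(c0);print("pointer rel",(np.arctan2(d[1],d[0])-k[2]-np.pi+np.pi)%(2*np.pi)-np.pi)
for n,cam,uv,z in(("tub","side",(208,222),.046),("cup_b","side",(212,189),.08),("cup_a","side",(398,189),.088),("ink","side",(380,234),.062),("tape","side",(419,182),.048)):print(n,onz(cam,uv,z))
o=r.get_obs();print(R.from_rotvec(o["orientation"]).as_matrix())
E
```

```text
[0.54122677 0.12700705 0.12981916] [[-0.4, -0.8], [-0.1, -0.6], [0.8, -0.4], [1.0, -0.8], [0.3, -0.1], [-0.5, 1.0], [0.7, 0.2], [0.3, 0.2], [-0.4, -3.0], [-0.2, -1.6], [0.2, 3.2], [1.1, 2.6], [-0.1, -1.7], [-0.2, -0.3], [0.3, -0.8], [0.0, -0.6]]
grip [[0.430665   0.11257284 0.0955    ]]
cap [[0.49412646 0.12085795 0.127     ]]
hinge [[0.61807463 0.1370398  0.09      ]]
pointer rel 0.07104198044942311
pointer rel 0.086213431473805
tub [ 0.5622778  -0.23838264  0.046     ]
cup_b [ 0.44559991 -0.22791976  0.08      ]
cup_a [0.49208204 0.41434718 0.088     ]
ink [0.65882296 0.33010245 0.062     ]
tape [0.43024232 0.50644181 0.048     ]
[[-9.23853635e-01  3.82745570e-01 -5.37719389e-04]
 [ 3.82745928e-01  9.23852229e-01 -1.61641066e-03]
 [-1.21900764e-04 -1.69913678e-03 -9.99998549e-01]]
```

The fit puts the keeper at (0.541, 0.127) with yaw 0.13. The side residuals are a few px, so I'll refine from the wrist camera. I'll start moving above the cap.

Request:
step_arm([
  [0.026,-0.056,0.011,0,0,-0.02],
  [0.052,-0.112,0.022,0,0,-0.04],
  [0.079,-0.168,0.034,0,0,-0.06],
  [0.105,-0.224,0.045,0,0,-0.08],
  [0.131,-0.279,0.056,0,0,-0.099],
], jaw=0)

```text
clock: 0.52
tcp_pos: [0.3374, 0.4542, 0.2788]
orientation: [-1.088, -2.947, 0.001]
contact_force: [1.3, -1.0, -0.2]
grip_width: 0.085
gripper_force: 0.0
```

Request:
step_arm([
  [0.026,-0.056,0.011,0,0,-0.02],
  [0.052,-0.112,0.022,0,0,-0.04],
  [0.079,-0.168,0.034,0,0,-0.06],
  [0.105,-0.224,0.045,0,0,-0.08],
  [0.131,-0.279,0.056,0,0,-0.099],
])

```text
clock: 0.93
tcp_pos: [0.4159, 0.2867, 0.3126]
orientation: [-1.531, -2.743, 0.0]
contact_force: [0.9, -0.7, -0.1]
grip_width: 0.0856
gripper_force: 0.0
```

Request:
step_arm([
  [0.026,-0.056,0.011,0,0,-0.02],
  [0.052,-0.112,0.022,0,0,-0.04],
  [0.079,-0.168,0.034,0,0,-0.06],
  [0.105,-0.224,0.045,0,0,-0.08],
  [0.131,-0.279,0.056,0,0,-0.099],
])

```text
clock: 1.35
tcp_pos: [0.4943, 0.1194, 0.3464]
orientation: [-1.937, -2.473, 0.0]
contact_force: [0.3, 0.0, 0.0]
grip_width: 0.0853
gripper_force: 0.0
```

```bash
python3 - <<'E'
from h import *
import cv2
o=r.get_obs(); im=eyes.grab_frame("wrist")
print(o["tcp_pos"],o["orientation"],o["joints"])
np.savez("w1.npz",p=o["tcp_pos"],o=o["orientation"])
cv2.imwrite("pics/w1.png",im[:,:,::-1])
E
```

```text
[0.49433556 0.11939874 0.3463537 ] [-1.93720964e+00 -2.47286726e+00  3.97312368e-06] [-0.76478655  0.10672589  0.44718022  1.83809377 -0.04954167  1.20776331
 -0.06047433]
```

View pics/w1.png

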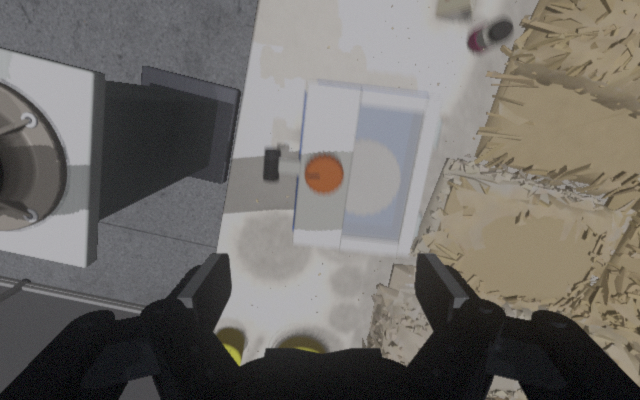

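Wrist view: the cap top is at (324,174), the grip bar at (272,165) and the front lid corners at about (306,80) and (294,245). I'll check these in an enlarged crop.

```bash
python3 - <<'E'
import cv2
a=cv2.imread("pics/w1.png")[70:265,250:455]
cv2.imwrite("pics/w1c.png",cv2.resize(a,None,fx=3,fy=3,interpolation=cv2.INTER_CUBIC))
E
```

```text
(no output)
```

View pics/w1c.png

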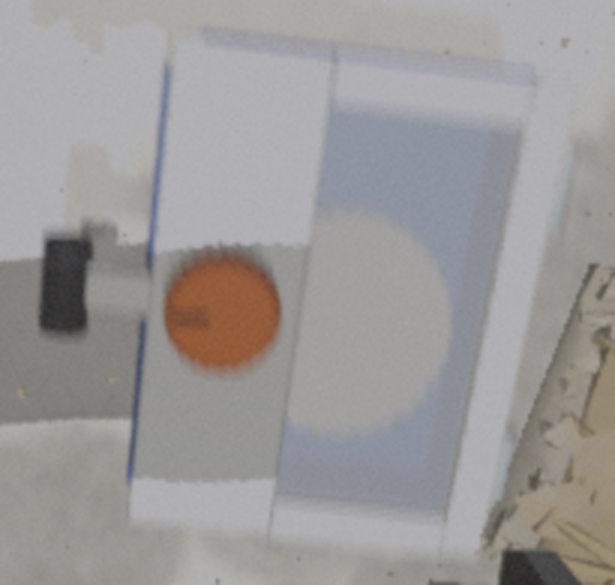

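```bash
cat >> h.py <<'E'
def wproj(p,o,P):
    c=eyes.camera_info("wrist"); T=np.eye(4);T[:3,:3]=R.from_rotvec(o).as_matrix();T[:3,3]=p
    E=np.linalg.inv(T@c["tool_from_camera"]); q=np.atleast_2d(P)@E[:3,:3].T+E[:3,3]; q=q@np.array(c["mtx"]).T
    return q[:,:2]/q[:,2:]
E
python3 - <<'E'
from h import *
d=np.load("w1.npz")
W=np.array([[-47.5,0,127,223,312],[-111.5,0,95.5,66,284],[-77.5,100,100.5,170,32],[-77.5,-100,100.5,130,523]],float)
px=(W[:,3:]+.5)/3-.5+[250,70]
f=lambda k:(wproj(d["p"],d["o"],kw(k,W[:,:3]/1e3))-px).ravel()
k=least_squares(f,[.54,.127,.13]).x
print(k,np.round(f(k).reshape(-1,2),1).tolist())
for n,P in dict(grip=[-.1115,0,.0955],cap=[-.0475,0,.127],hinge=[.0775,0,.09]).items():print(n,kw(k,[P]))
print(f([.541,.127,.13]))
E
```

```text
[0.54348119 0.12469909 0.14245576] [[-0.1, 1.0], [0.1, -0.1], [-0.2, -0.3], [0.2, -0.8]]
grip [[0.43311065 0.10886894 0.0955    ]]
cap [[0.49646235 0.1179553  0.127     ]]
hinge [[0.62019614 0.13570211 0.09      ]]
[-1.68754888 -1.98032525 -1.43462735 -3.49999593 -0.69384177 -3.75226422
 -2.19054776 -3.55004935]
```

Request:
step_arm([
  [0.003,-0.002,-0.062,0,0,0],
  [0.003,-0.002,-0.124,0,0,0],
  [0.003,-0.002,-0.186,0,0,0],
  [0.003,-0.002,-0.248,0,0,0],
  [0.003,-0.002,-0.31,0,0,0],
])

```text
clock: 1.82
tcp_pos: [0.4955, 0.1202, 0.1584]
orientation: [1.933, 2.476, 0.0]
contact_force: [1.1, 1.0, 0.1]
grip_width: 0.0852
gripper_force: 0.0
```

Request:
step_arm([
  [0,0,-0.02,0,0,0],
  [0,0,-0.04,0,0,0],
  [0,0,-0.06,0,0,0],
  [0,0,-0.068,0,0,0],
  [0,0,-0.068,0,0,0],
])

```text
clock: 2.23
tcp_pos: [0.495, 0.1201, 0.1181]
orientation: [-1.932, -2.475, 0.004]
contact_force: [-0.5, 0.9, 0.7]
grip_width: 0.0854
gripper_force: 0.0
```

Request:
step_arm([
  [0,0,0,0,0,0],
  [0,0,0,0,0,0],
  [0,0,0,0,0,0],
  [0,0,0,0,0,0],
  [0,0,0,0,0,0],
], jaw=1, squeeze=25)

```text
clock: 2.65
tcp_pos: [0.495, 0.12, 0.1201]
orientation: [-1.932, -2.475, 0.002]
contact_force: [-5.6, -1.3, 9.3]
grip_width: 0.0431
gripper_force: 24.3
```

Request:
step_arm([
  [0,0,0.002,0,0,0.028],
  [0,0,0.002,0,0,0.057],
  [0,0,0.002,0,0,0.086],
  [0,0,0.002,0,0,0.115],
  [0,0,0.002,0,0,0.144],
])

```text
clock: 3.07
tcp_pos: [0.4952, 0.1202, 0.1204]
orientation: [-1.322, -2.849, 0.001]
contact_force: [-0.7, 0.6, -4.3]
grip_width: 0.0429
gripper_force: 26.1
```

Request:
step_arm([
  [0,0,0,0,0,0.028],
  [0,0,0,0,0,0.057],
  [0,0,0,0,0,0.086],
  [0,0,0,0,0,0.115],
  [0,0,0,0,0,0.144],
])

```text
clock: 3.48
tcp_pos: [0.4954, 0.1204, 0.1204]
orientation: [-0.649, -3.073, -0.0]
contact_force: [0.1, 0.7, -4.6]
grip_width: 0.0432
gripper_force: 26.1
```

Request:
step_arm([
  [0,0,0,0,0,0.028],
  [0,0,0,0,0,0.057],
  [0,0,0,0,0,0.086],
  [0,0,0,0,0,0.115],
  [0,0,0,0,0,0.142],
])

```text
clock: 3.9
tcp_pos: [0.496, 0.1208, 0.1206]
orientation: [-0.045, 3.141, 0.002]
contact_force: [6.7, 1.0, -5.7]
grip_width: 0.0429
gripper_force: 26.1
```

```bash
python3 - <<'E'
from h import *
o=r.get_obs();print(o["tcp_pos"],o["contact_force"],o["moment"],o["joints"]);M=R.from_rotvec(o["orientation"]).as_matrix();print(np.degrees(np.arctan2(M[1,1],M[0,1])),M[:,2])
E
```

```text
[0.49598112 0.12079583 0.12059954] [ 6.72364547  1.02922076 -5.71131575] [ 0.31474214 -1.24599359 -0.81581198] [-0.40705669  0.37365857  0.05623045  2.0592764  -0.0326439   0.70861577
  1.26960259]
91.64633511929877 [ 5.37730724e-04  9.73192661e-04 -9.99999382e-01]
```

Request:
step_arm([
  [0,0,0,0,0,-0.005],
  [0,0,0,0,0,-0.005],
  [0,0,0,0,0,-0.005],
  [0,0,0,0,0,-0.005],
], jaw=0)

```text
clock: 4.23
tcp_pos: [0.4961, 0.1201, 0.1208]
orientation: [-0.012, 3.141, -0.0]
contact_force: [-0.7, -0.2, 0.1]
grip_width: 0.085
gripper_force: 0.0
```

Request:
step_arm([
  [0,0,0.04,0,0,0.01],
  [-0.01,0,0.09,0,0,0.02],
  [-0.03,0,0.15,0,0,0.03],
  [-0.05,0,0.2,0,0,0.04],
  [-0.05,0,0.22,0,0,0.04],
])

```text
clock: 4.65
tcp_pos: [0.4658, 0.1207, 0.2566]
orientation: [-0.213, 3.13, 0.003]
contact_force: [1.6, -0.3, 0.1]
grip_width: 0.085
gripper_force: 0.0
```

```bash
python3 - <<'E'
from h import *
import cv2
o=r.get_obs(); im=eyes.grab_frame("wrist")
print(o["tcp_pos"],o["orientation"],o["joints"],o["contact_force"])
M=R.from_rotvec(o["orientation"]).as_matrix();print(np.degrees(np.arctan2(M[1,1],M[0,1])),M[:,2])
np.savez("w2.npz",p=o["tcp_pos"],o=o["orientation"])
cv2.imwrite("pics/w2.png",im[:,:,::-1])
E
```

```text
[0.46581742 0.12069934 0.25659199] [-2.13018793e-01  3.12998060e+00  2.77972184e-03] [-0.42058038  0.14131328  0.04146436  1.99725826 -0.00735787  0.99844995
  1.3311298 ] [ 1.60748031 -0.28584372  0.07007194]
97.78700136926788 [ 0.00424     0.00206475 -0.99998888]
```

View pics/w2.png

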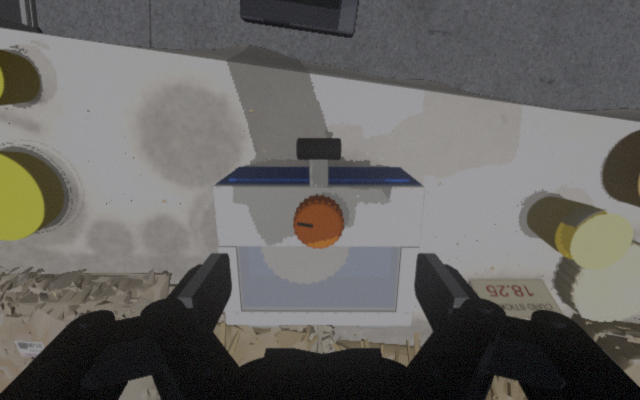

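The pointer line, (297,223) to the cap centre, now points left. That is about 80° anticlockwise from the front (image up), so the cap is unlocked. The lid is shut, with the bar centre at (319,149), the front corners at (216,186) and (424,186), and the cap at (319,223).

```bash
python3 - <<'E'
from h import *
A=np.array([[-47.5,0,127],[-111.5,0,95.5],[-77.5,100,100.5],[-77.5,-100,100.5]])/1e3
d1=np.load("w1.npz");d2=np.load("w2.npz")
p1=(np.array([[223,312],[66,284],[170,32],[130,523]])+.5)/3-.5+[250,70]
p2=np.array([[319,225],[319,149],[424,186],[216,186]])
f2=lambda k:(wproj(d2["p"],d2["o"],kw(k,A))-p2).ravel()
f1=lambda k:(wproj(d1["p"],d1["o"],kw(k,A))-p1).ravel()
for f in(f2,lambda k:np.r_[f1(k),f2(k)]):
    k=least_squares(f,[.54,.127,.13]).x;print(k,np.round(f(k),1))
u=np.array([np.cos(k[2]),np.sin(k[2])]);h=np.r_[k[:2]+.0775*u,.09]
for t in np.radians([0,10,20,30,40,50,60]):
    q=np.r_[h[:2]+u*(-.189*np.cos(t)+.0055*np.sin(t)),.09+.189*np.sin(t)+.0055*np.cos(t)]
    if t==0:q0=q
    print(round(np.degrees(t)),q.round(4),((q-q0)/.6).round(4))
E
```

```text
[0.54243453 0.12747258 0.13658454] [ 0.4  1.1  0.5 -0.3  2.2 -0.2 -3.1 -0.1]
[0.54221514 0.12665322 0.1396537 ] [ 0.5 -0.4  0.7 -1.5  0.7 -1.8  0.5 -1.9 -0.6  0.8 -0.7 -0.6  1.2 -0.9
 -4.2 -0.1]
0 [0.4318 0.1111 0.0955] [0. 0. 0.]
10 [0.4356 0.1117 0.1282] [0.0063 0.0009 0.0546]
20 [0.445  0.113  0.1598] [0.0219 0.0031 0.1072]
30 [0.4596 0.115  0.1893] [0.0463 0.0065 0.1563]
40 [0.4791 0.1178 0.2157] [0.0788 0.0111 0.2003]
50 [0.5028 0.1211 0.2383] [0.1184 0.0166 0.238 ]
60 [0.5301 0.1249 0.2564] [0.1638 0.023  0.2682]
```

Request:
step_arm([
  [-0.05,-0.012,-0.03,0,0,0.001],
  [-0.056,-0.016,-0.09,0,0,0.001],
  [-0.056,-0.016,-0.15,0,0,0.001],
  [-0.056,-0.016,-0.2,0,0,0.001],
  [-0.056,-0.016,-0.23,0,0,0.001],
])

```text
clock: 5.12
tcp_pos: [0.4305, 0.1098, 0.1116]
orientation: [0.215, -3.131, 0.002]
contact_force: [-0.9, -0.7, -0.2]
grip_width: 0.0856
gripper_force: 0.0
```

Request:
step_arm([
  [0,0,-0.025,0,0,0],
  [0,0,-0.045,0,0,0],
  [0,0,-0.048,0,0,0],
  [0,0,-0.048,0,0,0],
])

```text
clock: 5.45
tcp_pos: [0.4317, 0.1103, 0.0849]
orientation: [0.216, -3.132, 0.001]
contact_force: [-0.2, 0.2, -0.5]
grip_width: 0.0855
gripper_force: 0.0
```

Request:
step_arm([
  [0,0,0,0,0,0],
  [0,0,0,0,0,0],
  [0,0,0,0,0,0],
  [0,0,0,0,0,0],
  [0,0,0,0,0,0],
], jaw=1, squeeze=40)

```text
clock: 5.87
tcp_pos: [0.4328, 0.1126, 0.0869]
orientation: [-0.218, 3.132, 0.004]
contact_force: [-3.4, 5.1, 8.3]
grip_width: 0.0396
gripper_force: 40.1
```

Request:
step_arm([
  [0.002,0.001,0.027,0,0,0],
  [0.006,0.001,0.055,0,0,0],
  [0.013,0.002,0.081,0,0,0],
  [0.022,0.003,0.107,0,0,0],
  [0.033,0.005,0.132,0,0,0],
])

```text
clock: 6.28
tcp_pos: [0.4516, 0.1151, 0.1658]
orientation: [0.218, -3.134, -0.003]
contact_force: [2.4, 4.6, -7.8]
grip_width: 0.0396
gripper_force: 41.0
```

Request:
step_arm([
  [0.013,0.002,0.024,0,0,0],
  [0.029,0.004,0.047,0,0,0],
  [0.046,0.007,0.068,0,0,0],
  [0.065,0.009,0.088,0,0,0],
  [0.085,0.012,0.106,0,0,0],
])

```text
clock: 6.7
tcp_pos: [0.5017, 0.1218, 0.2287]
orientation: [0.218, -3.131, -0.002]
contact_force: [-0.1, 3.4, -6.7]
grip_width: 0.0395
gripper_force: 41.0
```

Request:
step_arm([
  [0.012,0.002,0.009,0,0,0],
  [0.022,0.003,0.016,0,0,0],
  [0.034,0.005,0.024,0,0,0],
  [0.045,0.006,0.03,0,0,0],
  [0.045,0.006,0.03,0,0,0],
])

```text
clock: 7.12
tcp_pos: [0.5299, 0.1255, 0.247]
orientation: [0.217, -3.133, -0.002]
contact_force: [-6.1, 3.2, 3.9]
grip_width: 0.039
gripper_force: 42.2
```

```bash
python3 - <<'E'
from h import *
import cv2
o=r.get_obs()
print(o)
a=eyes.grab_frame("scene")[130:255,250:380];b=eyes.grab_frame("side")[130:255,250:380]
cv2.imwrite("pics/f.png",cv2.resize(np.hstack([a,b])[:,:,::-1],None,fx=3,fy=3,interpolation=cv2.INTER_CUBIC))
E
```

```text
{'clock': 7.1167, 'joints': array([-0.39415304,  0.26123045,  0.05748919,  1.86989999, -0.01928066,
        1.01175599,  1.38098294]), 'qvel': array([-0.00160381, -0.00980108, -0.00486204,  0.03213517, -0.00048967,
       -0.00884049, -0.00502066]), 'tau': array([  2.43080512, -42.26608515,   3.62089634, -28.18551421,
         1.38894193,  -1.71637282,   0.18318957]), 'tcp_pos': array([0.52993408, 0.1254709 , 0.24700343]), 'orientation': array([ 2.17390612e-01, -3.13288918e+00, -1.94479166e-03]), 'contact_force': array([-6.08647394,  3.24362536,  3.91811452]), 'moment': array([ 0.57739438,  1.58145877, -0.15667404]), 'gripper_force': 42.21128761768341, 'grip_width': 0.03897000930818746}
```

View pics/f.png

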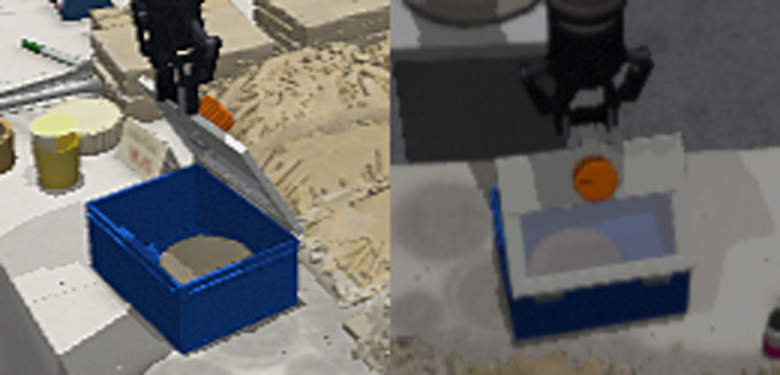

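The lid is up, the bar is held and the curd is in the tub. Side half of the picture: lid front corners at (500,160) and (683,133), cap centre at (596,178), with the pointer still turned. I'll estimate the lid angle from these.

```bash
python3 - <<'E'
from h import *
k=[.5422,.1266,.1397]
L=np.array([[-155,-100,10.5],[-155,100,10.5],[-125,0,37]])/1e3
px=(np.array([[500-390,160],[683-390,133],[596-390,178]])+.5)/3-.5+[250,130]
def P(t): return kw(k,R.from_euler('y',t).apply(L)+[.0775,0,.09])
for t in (50,55,60,65,70): print(t,np.round(proj("side",P(np.radians(t)))-px,1).tolist())
f=lambda q:(proj("side",P(q[0]))-px+[q[1],q[2]*0]).ravel()
print(np.degrees(least_squares(f,[1.,0,0]).x[0]))
E
```

```text
50 [[-2.5, -2.4], [-1.9, -2.8], [-1.0, -2.7]]
55 [[-2.1, -1.4], [-1.0, -1.8], [-0.3, -1.0]]
60 [[-1.6, 0.1], [0.0, -0.5], [0.4, 0.9]]
65 [[-1.0, 1.9], [1.0, 1.2], [1.2, 3.2]]
70 [[-0.4, 4.1], [2.1, 3.3], [1.9, 5.7]]
59.04802154797015
```

Request:
step_arm([
  [0,0,0,0,0,0],
  [0,0,0,0,0,0],
  [0,0,0,0,0,0],
  [0,0,0,0,0,0],
  [0,0,0,0,0,0],
])

```text
clock: 7.63
tcp_pos: [0.5289, 0.1253, 0.2464]
orientation: [0.218, -3.132, -0.002]
contact_force: [-4.7, 3.6, 3.3]
grip_width: 0.0395
gripper_force: 42.2
```

```bash
python3 -c "
from bench import r
o=r.get_obs();print(o['tcp_pos'],o['gripper_force'],abs(o['qvel']).max());print(r.hand_in())"
```

```text
[0.52890085 0.12534147 0.24644565] 42.167235016822815 0.0022571337413135814
the job is handed in; nothing more can be done
None
```

I turned the cap anticlockwise to its stop with the lid shut, then raised the lid to about 59–60° and handed in at 7.6 s with the fingers still holding it steady; the curd is in the keeper, no other goods were touched as far as I could see, and no verdict came back.

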